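# Close and hold the dust-box cover

## Robot

A 6-joint arm with a two-finger parallel gripper is mounted at the origin on the work surface. World frame = base frame: x ahead of the robot, y to its left, z up, the work surface at z = 0. Lengths are in m, angles in rad, forces in N, time in s.
With the tool pointing down it reaches from about 0.35 to 0.975 m from the base axis. Payload 4.9 kg.
Tool frame: the origin (TCP) lies midway between the tips of the shut fingers; the grasp point (between the pads) lies manip.tcp_to_grasp behind it (manip.tcp_to_grasp is the distance from the TCP to the grasp point, in m); z points along the fingers, y is the line along which they close (so a half turn about z gives the same grasp; the last joint's range is limited). The gripper opens to 85 mm and grips with 20 to 120 N. Pads are 22 mm wide; open, the fingers measure 114 mm over their backs; the gripper's body (76 mm by 85 mm) begins 54 mm behind the grasp point. The pads swing forward as they close: fully open they stand 13 mm farther back than shut.
Start: joints at [-1.335, 0.053, 1.613, -0, 1.476, -0.119], TCP at [0.217, -0.586, 0.231] pointing down, gripper open.
Joint ranges: [-3.01, 3.01], [-1.01, 2.22], [0.06, 2.58], [-1.02, 4.17], [0.09, 2.62], [-3.14, 3.14]. Speed limits (rad/s): [2.57, 2.57, 3.14, 3.14, 3.14, 3.14].

## Interface

Orientations are given as a unit quaternion [w, x, y, z].
In Python, from plant import manip, grab_frame, calibration, job_done gives the robot as it stands.
- The arm moves only by the tool send_rows, never from a script. Its argument "rows" is a list of rows, each an object of numbers: "x", "y", "z": the shift along the tool's x, y, z normalised to -1 to 1, where 1 is 15 cm; "wx", "wy", "wz": the turn, a rotation vector about the tool's x, y, z normalised to -1 to 1, where 1 is pi/4 rad; "hand": the opening, from -1 (shut) to 1 (fully open). In form: [{"x": .., "y": .., "z": .., "wx": .., "wy": .., "wz": .., "hand": ..}, ...]. A call has exactly 10 rows; each row shifts and turns the commanded pose from where the row before left it, along the tool's axes as they then stand; what a row does not reach is not made up. A row lasts 1/12 s, in which the tool goes at most 41.7 mm and 7.16 degrees, less where a joint would pass 70% of its speed; a pose out of reach is approached as far as the arm can. A call with a number of a shift or a turn outside -1 to 1 is refused whole. A call with a gripper value outside its range is refused whole. The fingers move at their own pace and stop on an object; the grip force is fixed at half the most. Time passes only in rows, so rows that do not move let the fingers close, or fill a call up. It gives the time, the measured TCP pose, the force, the opening and the grip force at its end, in the units of the state.
- manip.state(): the state, without advancing time (a new reading comes with each control period).
- grab_frame(name): name is "scene" or "top" or "wrist"; returns the picture (480x640x3 uint8, blue, green, red); there is no depth.
- calibration(name): a dict with "camera_matrix" (3x3 intrinsics, pixels), "R" (3x3) and "t" (3): a world point X has camera coordinates R X + t. Camera axes: x right, y down, z forward; pixel columns grow to the right and rows downward; lengths in m; the calibration is good to about 2 mm. The wrist camera is an equidistant fisheye: a pixel r from the principal point sees the ray r / f radians off the axis. A picture is of the moment at which its call begins: read the wrist's pose just before it. calibration takes no time and is no camera call; for the wrist camera it gives the pose at the moment of the call.
- job_done(): hands the job in; it is judged then, once.
The state is a dict: "time": time; "joint_pos": joint angles; "joint_vel": joint speeds; "joint_efforts": joint torques, N m; "tool_pos": TCP position; "tool_rot": TCP orientation; "contact_force": force on the tool from outside, world axes, zero at the start; "ft_torque": the same for the moment, N m; "gripper_width": opening from 0.0 (shut) to 1.0 (fully open); "grasp_force": force on a finger pad.
Only numpy, scipy, OpenCV 4.12 (cv2) and the standard library are available. Lean on these libraries where they do the work, as an engineer would, in place of code of your own. Each camera call takes 0.05 s, during which the arm holds its last target. There are 200 camera calls.

## Task

The sprung cover of the dust-extractor box stands ajar. While it is still raised, turn both quarter-turn fasteners on it until the slot along each wing lines up with the two ribs beside it; then press the front of the cover down flush onto the box with the fingers, and finish while still holding it pressed down there. Leave the rasp, the tin and the bow handle block beside the box alone.

Things in the scene. Friction and masses are not known exactly. Their poses are not given: they have to be found in the camera images.
- box: Grey sheet-steel dust-extractor box fixed to the bench, 250 (x) x 300 (y) x 150 mm high; louvres on its front (-x) face, round hose port on its left (+y) side, 100 mm across, sticking out 35 mm, fan motor on its back (+x), sticking out 100 mm. Origin: centre of its underside, z up. Its place and yaw vary.
- cover: Aluminium cover plate 258 (x) x 306 (y) x 4 mm on the box, hinged on the box's far (+x) top edge. Origin: middle of the hinge line, 125 mm in +x of the box centre, 150 mm above the box's underside; the plate reaches 256 mm to -x with its underside at z = 0. Closed flush, its axes are parallel to the box's; a spring holds it about 0.075 rad (front 17 mm) open, and it springs open when let go.
- cover_pad (a point): Centre of the top of the round pressing pad (36 mm across, 4 mm high) near the cover's front edge, midway between the fasteners, 220 mm from the hinge; 158 mm above the box's underside when closed. Pushed straight down here the spring's resistance grows from 0 to about 8 N, then the cover meets a hard stop flush on the rim.
- rim_front (a point): Point of the fixed frame right below the pad, in the plane of the box's rim, 95 mm in -x of the box centre; axes as the box's. Under each fastener the frame has a slot along the box's y axis for the fastener's cross-pin: unless both fasteners are in line the pins strike the frame and the cover stops with its front about 10 mm open.
- fast_l (a joint): Angle of the left (+y) quarter-turn fastener, rad, counter-clockwise from above positive. 0: wing and its slot in line with the two index ribs, along the box's y axis. It starts 0.7 to 1.4 rad away, turns between -1.6 and 1.6, needs about 0.1 N m and stays where it is left.
- fast_r (a joint): Angle of the right (-y) quarter-turn fastener, same meaning; it starts at -0.7 to -1.4 rad.
- fast_l_top (a point): Middle of the top of the left fastener's black wing, on its turning axis, 75 mm in +y of the pad, 24 mm above the cover's top face. The wing: upright bar 44 long x 9 wide x 20 mm high, bright slot line along its top, on a round foot 30 mm across, 4 mm high. z: turning axis; y: along the wing. Two dark ribs on the cover (16 x 4 x 2 mm), 36 mm either side, point at it along the box's y.
- fast_r_top (a point): The same point of the right fastener, 75 mm in -y of the pad centre.
- rasp: Bystander: steel rasp with a wooden handle, 330 mm long, 28 mm thick, lying on the bench to the right (-y) of the box. Origin: on the bench below its middle; blade towards +x.
- tin: Bystander: tin of finish, 68 mm across, 100 mm high, standing to the left of the box. Origin: centre of its underside.
- riser: Bystander: wooden bow handle block 150 x 42 x 44 mm lying to the left of the box, behind the tin. Origin: centre of its underside.

How it is judged:
By the outcome, as a careful person would: the job done as asked, in the order asked, and still so for the second after the job is handed in, while the arm keeps its last pose, push and grip.
It also fails if it takes over 54 s, if anything falls off the work surface, if the arm or the gripper's body presses on something with over 40 N, if the wrist force passes 120 N, or if a joint passes its speed limit or range.

## Working session

There is one attempt and no reset: what is moved stays moved. The work goes in short steps, Python scripts to look and compute and a tool call to move; the robot and the scene stay as the last step left them, time stands still between calls to the robot, and variables do not carry over. Pictures are saved under pics/ and viewed, at most 10 in all, crops included, and the job is handed in when it is done.

Besides the shell and the picture viewer there is one more tool, called after "Emit:" as name(argument=value, ...) on one line, values as JSON. send_rows: Moves the arm, as the interface text tells. Scaled input: -1 to 1 covers 15 cm each way for a shift and pi/4 rad each way for a turn. Its arguments: {"type":"object","properties":{"rows":{"type":"array","items":{"type":"object","properties":{"x":{"type":"number","minimum":-1,"maximum":1},"y":{"type":"number","minimum":-1,"maximum":1},"z":{"type":"number","minimum":-1,"maximum":1},"wx":{"type":"number","minimum":-1,"maximum":1},"wy":{"type":"number","minimum":-1,"maximum":1},"wz":{"type":"number","minimum":-1,"maximum":1},"hand":{"type":"number"}}}}},"required":["rows"]}

```bash
ls; mkdir -p pics
python3 - <<'E'
from plant import manip, grab_frame, calibration
import cv2
print(manip.state(), manip.tcp_to_grasp)
for n in("scene","top"):
    cv2.imwrite(f"pics/{n}0.png",grab_frame(n)); c=calibration(n); print(n,c)
E
```

```text
pics
{'time': 0.0, 'joint_pos': array([-1.33496642e+00,  5.33668501e-02,  1.61430826e+00,  1.52353065e-05,
        1.47597362e+00, -1.18990360e-01]), 'joint_vel': array([-1.08126295e-04, -6.78842184e-04, -9.68956871e-04, -2.76404835e-05,
        3.84743076e-04, -7.36769403e-05]), 'joint_efforts': array([ 2.50137109e-04, -3.93683088e+01, -3.70175314e+01, -1.63392447e-04,
        6.89040899e-03, -3.03041453e-06]), 'tool_pos': array([ 0.21700245, -0.58545582,  0.2300483 ]), 'tool_rot': array([-1.02672741e-03,  9.84303664e-01,  1.76480142e-01, -5.24538679e-05]), 'contact_force': array([-0.32706432,  0.54457593,  0.04032015]), 'ft_torque': array([ 0.02235644, -0.00274359,  0.02997402]), 'grasp_force': 0.0, 'gripper_width': 0.9968811436518927} 0.0187
scene {'camera_matrix': array([[437.18296837,   0.        , 316.17427188],
       [  0.        , 437.18296837, 253.95464579],
       [  0.        ,   0.        ,   1.        ]]), 'R': array([[ 0.11352346,  0.9935265 , -0.0041856 ],
       [ 0.7386975 , -0.08722165, -0.66836995],
       [-0.66440833,  0.07278378, -0.74381724]]), 't': array([-0.12318181, -0.3452896 ,  1.27808039])}
top {'camera_matrix': array([[438.86578536,   0.        , 321.34176059],
       [  0.        , 438.86578536, 238.49408198],
       [  0.        ,   0.        ,   1.        ]]), 'R': array([[-0.01320357, -0.99962064, -0.02417113],
       [-0.9837372 ,  0.01731666, -0.1787771 ],
       [ 0.17912784,  0.02141754, -0.98359265]]), 't': array([0.05526245, 0.62030882, 0.86202392])}
```

View pics/scene0.png

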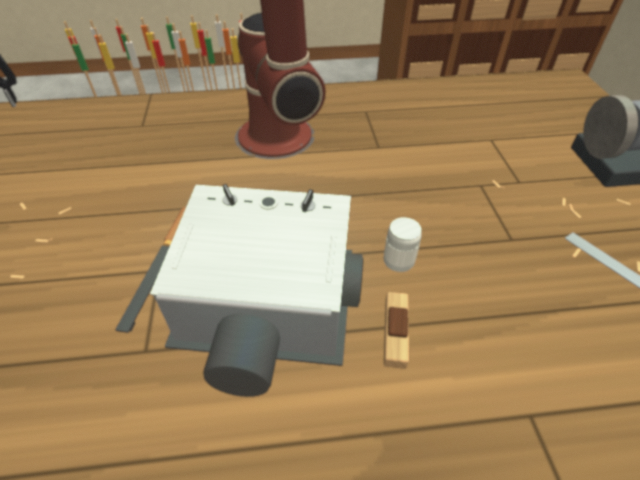

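View pics/top0.png

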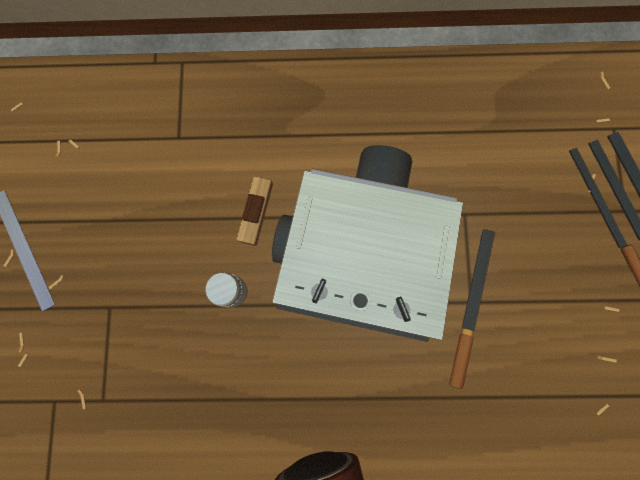

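The scene view shows the box with wings at about (229,195) and (308,200), and the pad at (268,202). The top view has the pad at (360,300), wings at (319,291) and (402,309), and ribs on the line through them. I'll zoom in for sub-pixel features.

Run:
```python
import cv2,numpy as np
a=cv2.imread("pics/top0.png")[270:345,270:445]; b=cv2.imread("pics/scene0.png")[178:218,185:355]
a=cv2.resize(a,(787,337),interpolation=cv2.INTER_CUBIC); b=cv2.resize(b,(765,180),interpolation=cv2.INTER_CUBIC)
b=cv2.copyMakeBorder(b,0,0,0,22,0)
cv2.imwrite("pics/z0.png",np.vstack([a,b]))
```

```text
(no output)
```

View pics/z0.png

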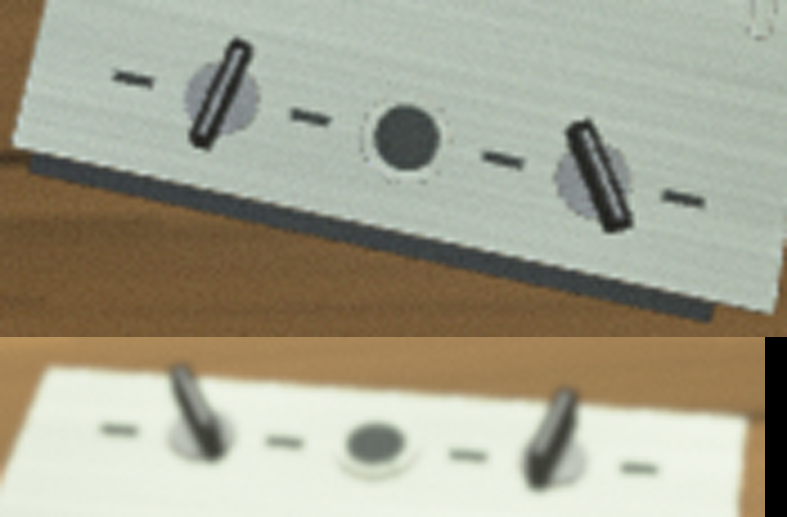

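```bash
cat > h.py <<'E'
import numpy as np
from scipy.optimize import least_squares
from scipy.spatial.transform import Rotation as Ro
from plant import calibration
C={n:calibration(n) for n in("scene","top")}
def proj(n,X):
    c=C[n]; p=(np.atleast_2d(X)@c["R"].T+c["t"])@c["camera_matrix"].T; return p[:,:2]/p[:,2:]
# box pose: x,y,yaw; cover opening a
def cov(P,q):  # cover-frame point to world
    x,y,yaw,a=q; Rz=Ro.from_euler('z',yaw)
    P=Ro.from_euler('y',a).apply(np.atleast_2d(P))
    return Rz.apply(P+[.125,0,.15])+[x,y,0]
E
cat > fit.py <<'E'
from h import *
ribs=[[-.22,s*75e-3+d,.006] for s in(1,-1) for d in(.036,-.036)]
P=np.array(ribs+[[-.22,0,.008],[-.256,.153,.004],[-.256,-.153,.004]])
t=np.array([[133,79],[310,118],[502,160],[683,199],[407,138],[13,147],[775,313]])/[4.497,4.493]+[270,270]
s=np.array([[639,468],[467,456],[284,442],[119,430],[375,443],[748,415],[45,366]])-[0,337]; s=s/4.5+[185,178]
t-=.4; s-=.4
f=lambda q:np.r_[(proj("top",cov(P,q))-t).ravel(),(proj("scene",cov(P,q))-s).ravel()]
r=least_squares(f,[.6,0,-.2,.075],loss='soft_l1'); q=r.x
print(q,np.round(f(q).reshape(-1,2),1).tolist())
np.save("q.npy",q)
W=cov([[-.22,.075,.028],[-.22,-.075,.028],[-.22,0,.008]],q); print(W)
# wing angles from top view ends
w={'l':(.075,[[241,46],[203,142]]),'r':(-.075,[[581,128],[618,225]])}
for k,(y,e) in w.items():
    e=np.array(e)/[4.497,4.493]+270-.4
    g=lambda p:(proj("top",cov([[-.22+p[2]-p[1]*np.sin(p[0])*i,y+p[3]+p[1]*np.cos(p[0])*i,.028] for i in(1,-1)],q))-e).ravel()
    for a0 in(1,-1):
        z=least_squares(g,[a0,.02,0,0]); print(k,z.x,z.cost)
E
python3 fit.py
```

```text
[ 0.57877339 -0.0442923  -0.22619802  0.06781147] [[-0.4, 0.1], [-0.5, -0.1], [-0.1, -0.1], [-0.1, -0.1], [-0.5, 0.0], [-1.1, -0.2], [-0.2, 0.2], [-0.4, -0.2], [-0.3, -0.3], [-0.3, -0.2], [-0.7, -0.2], [-0.4, 0.3], [-1.0, 0.4], [-0.1, 0.4]]
[[ 0.50535564  0.04956429  0.19284274]
 [ 0.47171454 -0.09661463  0.19284274]
 [ 0.48721442 -0.02322124  0.17288871]]
l [ 1.40967120e+00 -1.99958617e-02 -5.59001393e-04 -1.68324392e-03] 4.8467614016778965e-27
l [-1.73192145e+00  1.99958617e-02 -5.59001393e-04 -1.68324392e-03] 3.2311742677852644e-27
r [-1.03024708e+00  1.94266761e-02 -9.60239084e-04  5.52792417e-04] 4.362085261510107e-26
r [-1.03024708e+00  1.94266761e-02 -9.60239084e-04  5.52792417e-04] 2.6544096609855947e-24
```

```bash
cat >> h.py <<'E'
q=np.load("q.npy")
n=Ro.from_euler('zy',[q[2],q[3]]).apply([0,0,1])
PT={'l':cov([[-.22,.075,.028]],q)[0],'r':cov([[-.22,-.075,.028]],q)[0],'p':cov([[-.22,0,.008]],q)[0]}
def pose(head,n=n):
    z=-n; y=np.array([np.cos(head),np.sin(head),0]); y-=z*(y@z); y/=np.linalg.norm(y)
    return Ro.from_matrix(np.c_[np.cross(y,z),y,z])
def delta(p,R):
    from plant import manip
    s=manip.state(); w=s["tool_rot"]; R0=Ro.from_quat([*w[1:],w[0]])
    rv=(R0.inv()*R).as_rotvec()/(np.pi/4)
    print("t%.2f turn first"%s["time"],rv.round(3),"then shift (new axes)",(R.inv().apply(p-s["tool_pos"])/.15).round(3),"F",s["contact_force"].round(1),"w%.2f"%s["gripper_width"])
E
python3 - <<'E'
from h import *
delta(PT['r']+.03*n,pose(-1.03+q[2]))
E
```

```text
t0.10 turn first [ 0.026 -0.082  0.052] then shift (new axes) [ 2.634 -2.572 -0.067] F [-0.6  0.9 -0.1] w1.00
```

Emit:
send_rows(rows=[{"wx": 0.026,"wy": -0.082,"wz": 0.052,"z": -0.06,"hand": 0.2},{"x": 0.14,"y": -0.137,"hand": 0.2},{"x": 0.14,"y": -0.137,"hand": 0.2},{"x": 0.14,"y": -0.137,"hand": 0.2},{"x": 0.14,"y": -0.137,"hand": 0.2},{"x": 0.14,"y": -0.137,"hand": 0.2},{"x": 0.14,"y": -0.137,"hand": 0.2},{"x": 0.14,"y": -0.137,"hand": 0.2},{"x": 0.14,"y": -0.137,"hand": 0.2},{"x": 0.14,"y": -0.137,"hand": 0.2}])

```text
invalid input at $.rows[0]: expected keys x, y, z, wx, wy, wz, hand
```

Emit:
send_rows(rows=[{"x": 0.14,"y": -0.137,"hand": 0.2},{"x": 0.14,"y": -0.137,"hand": 0.2},{"x": 0.14,"y": -0.137,"hand": 0.2},{"x": 0.14,"y": -0.137,"hand": 0.2},{"x": 0.14,"y": -0.137,"hand": 0.2},{"x": 0.14,"y": -0.137,"hand": 0.2},{"x": 0.14,"y": -0.137,"hand": 0.2},{"x": 0.14,"y": -0.137,"hand": 0.2},{"x": 0.14,"y": -0.137,"hand": 0.2},{"hand": 0.2}])

```text
invalid input at $.rows[0]: expected keys x, y, z, wx, wy, wz, hand
```

Run:
```python
from h import *
from plant import *
import cv2
c=calibration("wrist"); f=grab_frame("wrist"); cv2.imwrite("pics/w1.png",f)
K=c["camera_matrix"]
def fe(X):
    p=c["R"]@X+c["t"]; r=np.hypot(p[0],p[1]); th=np.arctan2(r,p[2]); return K[:2,2]+K[0,0]*th*p[:2]/r
for y in(-.075,.075):
    for d in(.036,-.036): print(y,d,fe(cov([[-.22,y+d,.006]],q)[0]).round(1))
print(fe(PT['r']),fe(PT['p']),fe(PT['l']))
delta(PT['r']+.03*n,pose(-1.03+q[2]))
```

```text
-0.075 0.036 [ -49.5 -131.4]
-0.075 -0.036 [ -26.4 -131. ]
0.075 0.036 [ -84.  -130.4]
0.075 -0.036 [ -69.3 -131.1]
[ -50.75840367 -139.26054381] [ -60.93638599 -131.9229685 ] [ -87.27621011 -136.56080501]
t0.15 turn first [ 0.026 -0.082  0.052] then shift (new axes) [ 2.634 -2.572 -0.066] F [-0.5 -0.8 -1. ] w1.00
```

View pics/w1.png

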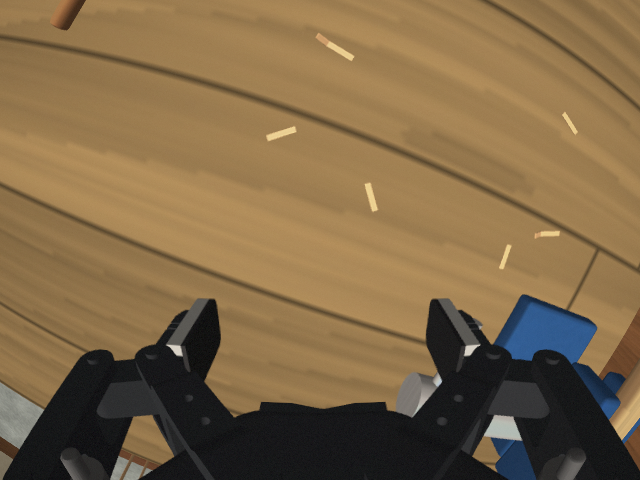

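The moves were refused because every row needs all seven keys, so the wrist view still shows the start pose: bench and open fingers. I'll resend with all keys.

Emit:
send_rows(rows=[{"x": 0,"y": 0,"z": -0.06,"wx": 0.026,"wy": -0.082,"wz": 0.052,"hand": 0.2},{"x": 0.14,"y": -0.137,"z": 0,"wx": 0,"wy": 0,"wz": 0,"hand": 0.2},{"x": 0.14,"y": -0.137,"z": 0,"wx": 0,"wy": 0,"wz": 0,"hand": 0.2},{"x": 0.14,"y": -0.137,"z": 0,"wx": 0,"wy": 0,"wz": 0,"hand": 0.2},{"x": 0.14,"y": -0.137,"z": 0,"wx": 0,"wy": 0,"wz": 0,"hand": 0.2},{"x": 0.14,"y": -0.137,"z": 0,"wx": 0,"wy": 0,"wz": 0,"hand": 0.2},{"x": 0.14,"y": -0.137,"z": 0,"wx": 0,"wy": 0,"wz": 0,"hand": 0.2},{"x": 0.14,"y": -0.137,"z": 0,"wx": 0,"wy": 0,"wz": 0,"hand": 0.2},{"x": 0.14,"y": -0.137,"z": 0,"wx": 0,"wy": 0,"wz": 0,"hand": 0.2},{"x": 0.14,"y": -0.137,"z": 0,"wx": 0,"wy": 0,"wz": 0,"hand": 0.2}])

```text
time: 0.98
tool_pos: [0.3398, -0.3503, 0.2312]
tool_rot: [-0.005, 0.987, 0.156, -0.034]
contact_force: [-0.1, 0.1, 1.1]
gripper_width: 0.602
grasp_force: 0.0
```

Emit:
send_rows(rows=[{"x": 0.14,"y": -0.137,"z": 0,"wx": 0,"wy": 0,"wz": 0,"hand": 0.2},{"x": 0.14,"y": -0.137,"z": 0,"wx": 0,"wy": 0,"wz": 0,"hand": 0.2},{"x": 0.14,"y": -0.137,"z": 0,"wx": 0,"wy": 0,"wz": 0,"hand": 0.2},{"x": 0.14,"y": -0.137,"z": 0,"wx": 0,"wy": 0,"wz": 0,"hand": 0.2},{"x": 0.14,"y": -0.137,"z": 0,"wx": 0,"wy": 0,"wz": 0,"hand": 0.2},{"x": 0.14,"y": -0.137,"z": 0,"wx": 0,"wy": 0,"wz": 0,"hand": 0.2},{"x": 0.14,"y": -0.137,"z": 0,"wx": 0,"wy": 0,"wz": 0,"hand": 0.2},{"x": 0.14,"y": -0.137,"z": 0,"wx": 0,"wy": 0,"wz": 0,"hand": 0.2},{"x": 0.14,"y": -0.137,"z": 0,"wx": 0,"wy": 0,"wz": 0,"hand": 0.2},{"x": 0,"y": 0,"z": 0,"wx": 0,"wy": 0,"wz": 0,"hand": 0.2}])

```text
time: 1.82
tool_pos: [0.4629, -0.1139, 0.2223]
tool_rot: [-0.005, 0.987, 0.159, -0.033]
contact_force: [0.1, 0.4, 0.0]
gripper_width: 0.602
grasp_force: 0.0
```

```bash
cat > w.py <<'E'
import sys,cv2
from h import *
from plant import *
def shot(name):
    c=calibration("wrist"); f=grab_frame("wrist"); cv2.imwrite("pics/"+name,f)
    K=c["camera_matrix"]
    def fe(X):
        p=c["R"]@X+c["t"]; r=np.hypot(p[0],p[1]); th=np.arctan2(r,p[2]); return (K[:2,2]+K[0,0]*th*p[:2]/r).round(1)
    for y in(-.075,.075):
        for d in(.036,-.036): print("rib",y,d,fe(cov([[-.22,y+d,.006]],q)[0]))
    print({k:fe(v) for k,v in PT.items()})
E
python3 - <<'E'
from w import *
shot("w2.png")
delta(PT['r']+.03*n,pose(-1.03+q[2]))
E
```

```text
rib -0.075 0.036 [241.7 202.7]
rib -0.075 -0.036 [354.6 266.8]
rib 0.075 0.036 [44.7 88.2]
rib 0.075 -0.036 [126.3 136.1]
{'l': array([ 60.2, 110.5]), 'r': array([297.1, 248.5]), 'p': array([180. , 168.4])}
t1.87 turn first [0.002 0.001 0.005] then shift (new axes) [ 0.112 -0.097 -0.008] F [-0.1  0.2  1.1] w0.60
```

View pics/w2.png

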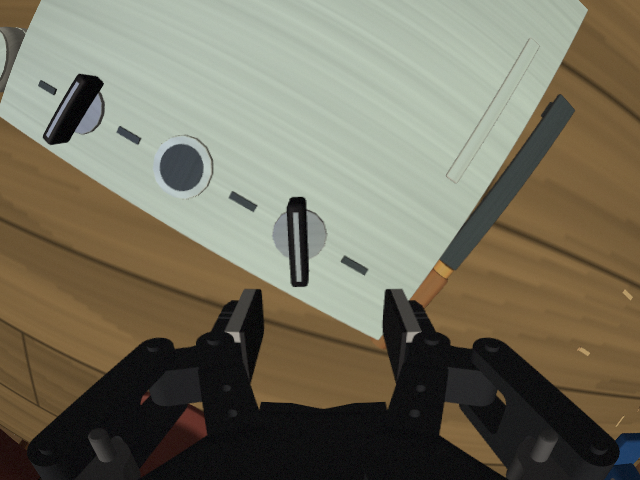

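The wrist view agrees with the fit to a few pixels: ribs at (242,201) and (354,266), pad at (182,167), right wing middle at (298,245). Next I centre over it, descend and grip.

Emit:
send_rows(rows=[{"x": 0.056,"y": -0.048,"z": 0,"wx": 0,"wy": 0,"wz": 0.004,"hand": 0.0},{"x": 0.056,"y": -0.048,"z": 0,"wx": 0,"wy": 0,"wz": 0,"hand": 0.0},{"x": 0,"y": 0,"z": 0.06,"wx": 0,"wy": 0,"wz": 0,"hand": 0.0},{"x": 0,"y": 0,"z": 0.06,"wx": 0,"wy": 0,"wz": 0,"hand": 0.0},{"x": 0,"y": 0,"z": 0.06,"wx": 0,"wy": 0,"wz": 0,"hand": 0.0},{"x": 0,"y": 0,"z": 0.06,"wx": 0,"wy": 0,"wz": 0,"hand": 0.0},{"x": 0,"y": 0,"z": 0.06,"wx": 0,"wy": 0,"wz": 0,"hand": 0.0},{"x": 0,"y": 0,"z": 0,"wx": 0,"wy": 0,"wz": 0,"hand": 0.0},{"x": 0,"y": 0,"z": 0,"wx": 0,"wy": 0,"wz": 0,"hand": 0.0},{"x": 0,"y": 0,"z": 0,"wx": 0,"wy": 0,"wz": 0,"hand": 0.0}])

```text
time: 2.7
tool_pos: [0.4704, -0.0989, 0.1774]
tool_rot: [-0.004, 0.987, 0.155, -0.033]
contact_force: [-0.4, -0.6, -0.3]
gripper_width: 0.503
grasp_force: 0.0
```

Run:
```python
from h import *
delta(PT['r']-.016*n,pose(-1.03+q[2]))
```

```text
t2.70 turn first [ 0.003  0.    -0.004] then shift (new axes) [ 0.006 -0.014  0.003] F [-0.4 -0.6 -0.3] w0.50
```

Emit:
send_rows(rows=[{"x": 0.006,"y": -0.014,"z": 0,"wx": 0,"wy": 0,"wz": 0,"hand": -0.3},{"x": 0,"y": 0,"z": 0,"wx": 0,"wy": 0,"wz": 0,"hand": -0.6},{"x": 0,"y": 0,"z": 0,"wx": 0,"wy": 0,"wz": 0,"hand": -1},{"x": 0,"y": 0,"z": 0,"wx": 0,"wy": 0,"wz": 0,"hand": -1},{"x": 0,"y": 0,"z": 0,"wx": 0,"wy": 0,"wz": 0,"hand": -1},{"x": 0,"y": 0,"z": 0,"wx": 0,"wy": 0,"wz": 0,"hand": -1},{"x": 0,"y": 0,"z": 0,"wx": 0,"wy": 0,"wz": 0,"hand": -1},{"x": 0,"y": 0,"z": 0,"wx": 0,"wy": 0,"wz": 0,"hand": -1},{"x": 0,"y": 0,"z": 0,"wx": 0,"wy": 0,"wz": 0,"hand": -1},{"x": 0,"y": 0,"z": 0,"wx": 0,"wy": 0,"wz": 0,"hand": -1}])

```text
time: 3.53
tool_pos: [0.4709, -0.0966, 0.1774]
tool_rot: [-0.004, 0.987, 0.155, -0.033]
contact_force: [1.6, -2.1, -0.4]
gripper_width: 0.085
grasp_force: 60.9
```

Run:
```python
from h import *
delta(PT['r']-.016*n,pose(q[2]))
```

```text
t3.53 turn first [ 3.000e-03  1.000e-03 -1.316e+00] then shift (new axes) [-0.    -0.002  0.003] F [ 1.6 -2.1 -0.4] w0.09
```

Firmly gripped, with small side force. Turning it.

Emit:
send_rows(rows=[{"x": 0,"y": 0,"z": 0,"wx": 0,"wy": 0,"wz": -0.06,"hand": -1},{"x": 0,"y": 0,"z": 0,"wx": 0,"wy": 0,"wz": -0.13,"hand": -1},{"x": 0,"y": 0,"z": 0,"wx": 0,"wy": 0,"wz": -0.13,"hand": -1},{"x": 0,"y": 0,"z": 0,"wx": 0,"wy": 0,"wz": -0.13,"hand": -1},{"x": 0,"y": 0,"z": 0,"wx": 0,"wy": 0,"wz": -0.13,"hand": -1},{"x": 0,"y": 0,"z": 0,"wx": 0,"wy": 0,"wz": -0.13,"hand": -1},{"x": 0,"y": 0,"z": 0,"wx": 0,"wy": 0,"wz": -0.13,"hand": -1},{"x": 0,"y": 0,"z": 0,"wx": 0,"wy": 0,"wz": -0.13,"hand": -1},{"x": 0,"y": 0,"z": 0,"wx": 0,"wy": 0,"wz": -0.13,"hand": -1},{"x": 0,"y": 0,"z": 0,"wx": 0,"wy": 0,"wz": -0.1,"hand": -1}])

```text
time: 4.37
tool_pos: [0.4711, -0.0968, 0.1776]
tool_rot: [-0.018, 0.808, 0.588, -0.027]
contact_force: [2.6, -1.8, -0.6]
gripper_width: 0.087
grasp_force: 61.0
```

Run:
```python
from h import *
delta(PT['r']-.016*n,pose(q[2]))
```

```text
t4.37 turn first [ 0.003  0.003 -0.111] then shift (new axes) [ 0.001 -0.003  0.005] F [ 2.6 -1.8 -0.6] w0.09
```

Emit:
send_rows(rows=[{"x": 0,"y": 0,"z": 0,"wx": 0,"wy": 0,"wz": -0.111,"hand": -1},{"x": 0,"y": 0,"z": 0,"wx": 0,"wy": 0,"wz": 0,"hand": -1},{"x": 0,"y": 0,"z": 0,"wx": 0,"wy": 0,"wz": 0,"hand": -1},{"x": 0,"y": 0,"z": 0,"wx": 0,"wy": 0,"wz": 0,"hand": 0},{"x": 0,"y": 0,"z": 0,"wx": 0,"wy": 0,"wz": 0,"hand": 0},{"x": 0,"y": 0,"z": 0,"wx": 0,"wy": 0,"wz": 0,"hand": 0},{"x": 0,"y": 0,"z": 0,"wx": 0,"wy": 0,"wz": 0,"hand": 0},{"x": 0,"y": 0,"z": -0.1,"wx": 0,"wy": 0,"wz": 0,"hand": 0},{"x": 0,"y": 0,"z": -0.2,"wx": 0,"wy": 0,"wz": 0,"hand": 0},{"x": 0,"y": 0,"z": -0.1,"wx": 0,"wy": 0,"wz": 0,"hand": 0}])

```text
time: 5.2
tool_pos: [0.4749, -0.0963, 0.2391]
tool_rot: [-0.02, 0.783, 0.621, -0.027]
contact_force: [0.9, 0.1, 0.9]
gripper_width: 0.501
grasp_force: 0.0
```

Run:
```python
from h import *
delta(PT['l']+.03*n,pose(1.41+q[2]))
```

```text
t5.20 turn first [ 0.     0.003 -1.802] then shift (new axes) [0.159 0.985 0.094] F [0.9 0.1 0.9] w0.50
```

Emit:
send_rows(rows=[{"x": 0,"y": 0,"z": 0,"wx": 0,"wy": 0,"wz": -0.138,"hand": 0},{"x": 0,"y": 0,"z": 0,"wx": 0,"wy": 0,"wz": -0.138,"hand": 0},{"x": 0,"y": 0,"z": 0,"wx": 0,"wy": 0,"wz": -0.138,"hand": 0},{"x": 0,"y": 0,"z": 0,"wx": 0,"wy": 0,"wz": -0.138,"hand": 0},{"x": 0,"y": 0,"z": 0,"wx": 0,"wy": 0,"wz": -0.138,"hand": 0},{"x": 0,"y": 0,"z": 0,"wx": 0,"wy": 0,"wz": -0.138,"hand": 0},{"x": 0,"y": 0,"z": 0,"wx": 0,"wy": 0,"wz": -0.138,"hand": 0},{"x": 0,"y": 0,"z": 0,"wx": 0,"wy": 0,"wz": -0.138,"hand": 0},{"x": 0,"y": 0,"z": 0,"wx": 0,"wy": 0,"wz": -0.138,"hand": 0},{"x": 0,"y": 0,"z": 0,"wx": 0,"wy": 0,"wz": -0.138,"hand": 0}])

```text
time: 6.03
tool_pos: [0.4742, -0.0961, 0.2367]
tool_rot: [-0.032, 0.348, 0.937, -0.013]
contact_force: [-0.7, -0.1, 0.1]
gripper_width: 0.501
grasp_force: 0.0
```

Emit:
send_rows(rows=[{"x": 0,"y": 0,"z": 0,"wx": 0,"wy": 0,"wz": -0.138,"hand": 0},{"x": 0,"y": 0,"z": 0,"wx": 0,"wy": 0,"wz": -0.138,"hand": 0},{"x": 0,"y": 0,"z": 0,"wx": 0,"wy": 0,"wz": -0.138,"hand": 0},{"x": 0.026,"y": 0.164,"z": 0,"wx": 0,"wy": 0,"wz": -0.008,"hand": 0},{"x": 0.026,"y": 0.164,"z": 0,"wx": 0,"wy": 0,"wz": 0,"hand": 0},{"x": 0.026,"y": 0.164,"z": 0,"wx": 0,"wy": 0,"wz": 0,"hand": 0},{"x": 0.026,"y": 0.164,"z": 0,"wx": 0,"wy": 0,"wz": 0,"hand": 0},{"x": 0.026,"y": 0.164,"z": 0,"wx": 0,"wy": 0,"wz": 0,"hand": 0},{"x": 0.026,"y": 0.164,"z": 0.09,"wx": 0,"wy": 0,"wz": 0,"hand": 0},{"x": 0,"y": 0,"z": 0,"wx": 0,"wy": 0,"wz": 0,"hand": 0}])

```text
time: 6.87
tool_pos: [0.5065, 0.0525, 0.2185]
tool_rot: [-0.035, 0.19, 0.981, -0.007]
contact_force: [-0.4, -0.1, -1.0]
gripper_width: 0.5
grasp_force: 0.0
```

Run:
```python
from w import *
delta(PT['l']+.03*n,pose(1.41+q[2]))
shot("w3.png")
```

```text
t6.87 turn first [-0.002 -0.005  0.005] then shift (new axes) [-0.011 -0.016 -0.029] F [-0.4 -0.1 -1. ] w0.50
rib -0.075 0.036 [139.6 291.3]
rib -0.075 -0.036 [ 61.3 299.6]
rib 0.075 0.036 [383.5 259.2]
rib 0.075 -0.036 [256.2 277.1]
{'l': array([317.8, 284.9]), 'r': array([ 79.5, 310.7]), 'p': array([192.7, 286.4])}
```

View pics/w3.png

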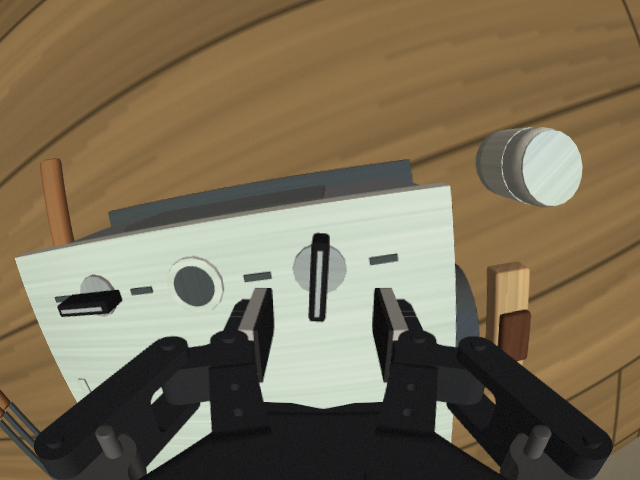

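The wrist view shows the left wing at (319,281), centred between the fingers and parallel to the pads. The right wing at (88,303) now lies along its ribs. Descend and grip.

Emit:
send_rows(rows=[{"x": -0.011,"y": -0.014,"z": 0.03,"wx": 0,"wy": -0.005,"wz": 0.004,"hand": 0.0},{"x": 0,"y": 0,"z": 0.06,"wx": 0,"wy": 0,"wz": 0,"hand": 0.0},{"x": 0,"y": 0,"z": 0.06,"wx": 0,"wy": 0,"wz": 0,"hand": 0.0},{"x": 0,"y": 0,"z": 0.06,"wx": 0,"wy": 0,"wz": 0,"hand": 0.0},{"x": 0,"y": 0,"z": 0.06,"wx": 0,"wy": 0,"wz": 0,"hand": 0.0},{"x": 0,"y": 0,"z": 0,"wx": 0,"wy": 0,"wz": 0,"hand": 0.0},{"x": 0,"y": 0,"z": 0,"wx": 0,"wy": 0,"wz": 0,"hand": 0.0},{"x": 0,"y": 0,"z": 0,"wx": 0,"wy": 0,"wz": 0,"hand": 0.0},{"x": 0,"y": 0,"z": 0,"wx": 0,"wy": 0,"wz": 0,"hand": 0.0},{"x": 0,"y": 0,"z": 0,"wx": 0,"wy": 0,"wz": 0,"hand": 0.0}])

```text
time: 7.75
tool_pos: [0.5062, 0.0464, 0.1812]
tool_rot: [-0.03, 0.193, 0.981, -0.008]
contact_force: [0.3, -0.0, 0.9]
gripper_width: 0.499
grasp_force: 0.0
```

Run:
```python
from h import *
delta(PT['l']-.016*n,pose(1.41+q[2]))
```

```text
t7.75 turn first [-0.002  0.008 -0.004] then shift (new axes) [0.018 0.015 0.03 ] F [ 0.3 -0.   0.9] w0.50
```

Emit:
send_rows(rows=[{"x": 0.018,"y": 0.015,"z": 0.03,"wx": 0,"wy": 0.006,"wz": -0.004,"hand": 0},{"x": 0,"y": 0,"z": 0,"wx": 0,"wy": 0,"wz": 0,"hand": -0.6},{"x": 0,"y": 0,"z": 0,"wx": 0,"wy": 0,"wz": 0,"hand": -1},{"x": 0,"y": 0,"z": 0,"wx": 0,"wy": 0,"wz": 0,"hand": -1},{"x": 0,"y": 0,"z": 0,"wx": 0,"wy": 0,"wz": 0,"hand": -1},{"x": 0,"y": 0,"z": 0,"wx": 0,"wy": 0,"wz": 0,"hand": -1},{"x": 0,"y": 0,"z": 0,"wx": 0,"wy": 0,"wz": 0,"hand": -1},{"x": 0,"y": 0,"z": 0,"wx": 0,"wy": 0,"wz": 0,"hand": -1},{"x": 0,"y": 0,"z": 0,"wx": 0,"wy": 0,"wz": 0,"hand": -1},{"x": 0,"y": 0,"z": 0,"wx": 0,"wy": 0,"wz": 0,"hand": -1}])

```text
time: 8.58
tool_pos: [0.5038, 0.0499, 0.1762]
tool_rot: [-0.033, 0.192, 0.981, -0.007]
contact_force: [-0.8, 4.2, 0.8]
gripper_width: 0.086
grasp_force: 60.4
```

Run:
```python
from h import *
delta(PT['l']-.016*n,pose(q[2]))
```

```text
t8.58 turn first [-1.000e-03  0.000e+00  1.797e+00] then shift (new axes) [-0.002  0.003 -0.005] F [-0.8  4.2  0.8] w0.09
```

Emit:
send_rows(rows=[{"x": 0,"y": 0,"z": 0,"wx": 0,"wy": 0,"wz": 0.06,"hand": -1},{"x": 0,"y": 0,"z": 0,"wx": 0,"wy": 0,"wz": 0.13,"hand": -1},{"x": 0,"y": 0,"z": 0,"wx": 0,"wy": 0,"wz": 0.13,"hand": -1},{"x": 0,"y": 0,"z": 0,"wx": 0,"wy": 0,"wz": 0.13,"hand": -1},{"x": 0,"y": 0,"z": 0,"wx": 0,"wy": 0,"wz": 0.13,"hand": -1},{"x": 0,"y": 0,"z": 0,"wx": 0,"wy": 0,"wz": 0.13,"hand": -1},{"x": 0,"y": 0,"z": 0,"wx": 0,"wy": 0,"wz": 0.13,"hand": -1},{"x": 0,"y": 0,"z": 0,"wx": 0,"wy": 0,"wz": 0.13,"hand": -1},{"x": 0,"y": 0,"z": 0,"wx": 0,"wy": 0,"wz": 0.13,"hand": -1},{"x": 0,"y": 0,"z": 0,"wx": 0,"wy": 0,"wz": 0.13,"hand": -1}])

```text
time: 9.42
tool_pos: [0.5046, 0.0507, 0.1763]
tool_rot: [-0.026, 0.627, 0.778, -0.02]
contact_force: [3.5, 6.2, -0.7]
gripper_width: 0.083
grasp_force: 60.3
```

Emit:
send_rows(rows=[{"x": 0,"y": 0,"z": 0,"wx": 0,"wy": 0,"wz": 0.13,"hand": -1},{"x": 0,"y": 0,"z": 0,"wx": 0,"wy": 0,"wz": 0.13,"hand": -1},{"x": 0,"y": 0,"z": 0,"wx": 0,"wy": 0,"wz": 0.13,"hand": -1},{"x": 0,"y": 0,"z": 0,"wx": 0,"wy": 0,"wz": 0.1,"hand": -1},{"x": 0,"y": 0,"z": 0,"wx": 0,"wy": 0,"wz": 0.05,"hand": -1},{"x": 0,"y": 0,"z": 0,"wx": 0,"wy": 0,"wz": 0.027,"hand": -1},{"x": 0,"y": 0,"z": 0,"wx": 0,"wy": 0,"wz": 0,"hand": -1},{"x": 0,"y": 0,"z": 0,"wx": 0,"wy": 0,"wz": 0,"hand": -1},{"x": 0,"y": 0,"z": 0,"wx": 0,"wy": 0,"wz": 0,"hand": -1},{"x": 0,"y": 0,"z": 0,"wx": 0,"wy": 0,"wz": 0,"hand": -1}])

```text
time: 10.25
tool_pos: [0.5052, 0.0507, 0.1766]
tool_rot: [-0.021, 0.782, 0.622, -0.025]
contact_force: [5.0, 5.0, -1.7]
gripper_width: 0.087
grasp_force: 60.2
```

Run:
```python
from h import *
delta(PT['l']-.016*n,pose(q[2]))
```

```text
t10.25 turn first [ 0.004 -0.003  0.001] then shift (new axes) [-0.009 -0.005 -0.002] F [ 5.   5.  -1.7] w0.09
```

Reached. Release, lift, then turn above the pad to check both wings.

Emit:
send_rows(rows=[{"x": 0,"y": 0,"z": 0,"wx": 0,"wy": 0,"wz": 0,"hand": 0},{"x": 0,"y": 0,"z": 0,"wx": 0,"wy": 0,"wz": 0,"hand": 0},{"x": 0,"y": 0,"z": 0,"wx": 0,"wy": 0,"wz": 0,"hand": 0},{"x": 0,"y": 0,"z": 0,"wx": 0,"wy": 0,"wz": 0,"hand": 0},{"x": 0,"y": 0,"z": -0.1,"wx": 0,"wy": 0,"wz": 0,"hand": 0},{"x": 0,"y": 0,"z": -0.2,"wx": 0,"wy": 0,"wz": 0,"hand": 0},{"x": 0,"y": 0,"z": -0.2,"wx": 0,"wy": 0,"wz": 0,"hand": 0},{"x": 0,"y": 0,"z": -0.1,"wx": 0,"wy": 0,"wz": 0,"hand": 0},{"x": 0,"y": 0,"z": 0,"wx": 0,"wy": 0,"wz": 0,"hand": 0},{"x": 0,"y": 0,"z": 0,"wx": 0,"wy": 0,"wz": 0,"hand": 0}])

```text
time: 11.08
tool_pos: [0.5104, 0.0495, 0.2668]
tool_rot: [-0.02, 0.782, 0.622, -0.027]
contact_force: [-0.7, 0.9, -0.5]
gripper_width: 0.501
grasp_force: 0.0
```

Run:
```python
from h import *
delta(PT['p']+[0,0,.08],pose(q[2]+np.pi/2,np.array([0,0,1.])))
```

```text
t11.08 turn first [-0.081 -0.047 -2.   ] then shift (new axes) [ 0.042 -0.507  0.092] F [-0.7  0.9 -0.5] w0.50
```

Emit:
send_rows(rows=[{"x": 0,"y": 0,"z": 0,"wx": -0.0054,"wy": -0.0031,"wz": -0.1333,"hand": 0},{"x": 0,"y": 0,"z": 0,"wx": -0.0054,"wy": -0.0031,"wz": -0.1333,"hand": 0},{"x": 0,"y": 0,"z": 0,"wx": -0.0054,"wy": -0.0031,"wz": -0.1333,"hand": 0},{"x": 0,"y": 0,"z": 0,"wx": -0.0054,"wy": -0.0031,"wz": -0.1333,"hand": 0},{"x": 0,"y": 0,"z": 0,"wx": -0.0054,"wy": -0.0031,"wz": -0.1333,"hand": 0},{"x": 0,"y": 0,"z": 0,"wx": -0.0054,"wy": -0.0031,"wz": -0.1333,"hand": 0},{"x": 0,"y": 0,"z": 0,"wx": -0.0054,"wy": -0.0031,"wz": -0.1333,"hand": 0},{"x": 0,"y": 0,"z": 0,"wx": -0.0054,"wy": -0.0031,"wz": -0.1333,"hand": 0},{"x": 0,"y": 0,"z": 0,"wx": -0.0054,"wy": -0.0031,"wz": -0.1333,"hand": 0},{"x": 0,"y": 0,"z": 0,"wx": -0.0054,"wy": -0.0031,"wz": -0.1333,"hand": 0}])

```text
time: 11.92
tool_pos: [0.5088, 0.0496, 0.2632]
tool_rot: [-0.01, 0.364, 0.931, -0.01]
contact_force: [-0.0, -0.4, -0.3]
gripper_width: 0.498
grasp_force: 0.0
```

Emit:
send_rows(rows=[{"x": 0,"y": 0,"z": 0,"wx": -0.0054,"wy": -0.0031,"wz": -0.1333,"hand": 0},{"x": 0,"y": 0,"z": 0,"wx": -0.0054,"wy": -0.0031,"wz": -0.1333,"hand": 0},{"x": 0,"y": 0,"z": 0,"wx": -0.0054,"wy": -0.0031,"wz": -0.1333,"hand": 0},{"x": 0,"y": 0,"z": 0,"wx": -0.0054,"wy": -0.0031,"wz": -0.1333,"hand": 0},{"x": 0,"y": 0,"z": 0,"wx": -0.0054,"wy": -0.0031,"wz": -0.1333,"hand": 0},{"x": 0.014,"y": -0.169,"z": 0,"wx": 0,"wy": 0,"wz": 0,"hand": -1},{"x": 0.014,"y": -0.169,"z": 0,"wx": 0,"wy": 0,"wz": 0,"hand": -1},{"x": 0.014,"y": -0.169,"z": 0,"wx": 0,"wy": 0,"wz": 0,"hand": -1},{"x": 0,"y": 0,"z": 0,"wx": 0,"wy": 0,"wz": 0,"hand": -1},{"x": 0,"y": 0,"z": 0,"wx": 0,"wy": 0,"wz": 0,"hand": -1}])

```text
time: 12.75
tool_pos: [0.4857, -0.0237, 0.2637]
tool_rot: [-0.003, 0.114, 0.993, 0.001]
contact_force: [0.3, -0.3, -0.3]
gripper_width: -0.001
grasp_force: 0.0
```

Run:
```python
from w import *
delta(PT['p'],pose(q[2]+np.pi/2,np.array([0,0,1.])))
shot("w4.png")
```

```text
t12.75 turn first [ 0.001 -0.007 -0.003] then shift (new axes) [-0.009  0.005  0.606] F [ 0.3 -0.3 -0.3] w-0.00
rib -0.075 0.036 [265.8 243.6]
rib -0.075 -0.036 [167.3 243.6]
rib 0.075 0.036 [480.1 242.6]
rib 0.075 -0.036 [381.7 243.2]
{'l': array([442.1, 255.5]), 'r': array([205.5, 256.3]), 'p': array([323.8, 244.6])}
```

View pics/w4.png

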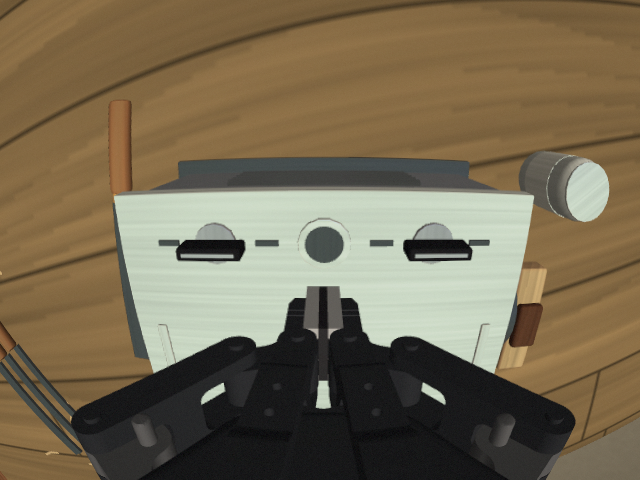

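Wrist view: both wings at (210,251) and (438,250), parallel to the ribs along row 243, with the pad at (324,244). I'll measure the slot angles numerically.

Run:
```python
from h import *
from plant import *
import cv2
c=calibration("wrist"); K=c["camera_matrix"]; g=cv2.imread("pics/w4.png",0).astype(float)
hinge=cov([[0,0,0]],q)[0]
def back(uv,h):
    d=(np.array(uv)-K[:2,2]); r=np.linalg.norm(d); th=r/K[0,0]
    ray=c["R"].T@np.r_[np.sin(th)*d/r,np.cos(th)]; o=-c["R"].T@c["t"]
    s=((hinge-o)@n+h)/(ray@n); X=o+s*ray
    return Ro.from_euler('zy',[q[2],q[3]]).inv().apply(X-hinge)
def line(u0,u1,v0,v1,bright,h):
    pts=[]
    for u in range(u0,u1):
        w=g[v0:v1,u]; w=np.clip((w-np.median(w)) if bright else (np.median(w)-w-15),0,None)
        if w.sum()>20: pts.append(back((u,(np.arange(v0,v1)@w)/w.sum()),h)[:2])
    p=np.array(pts); m=np.polyfit(p[:,1],p[:,0],1); return -np.arctan(m[0]),p.mean(0),p
for k,a,b in(("r",182,240),("l",410,468)):
    print(k,g[250:264,(a+b)//2])
    A,m,_=line(a,b,254,262,True,.028); print(" slot angle",A,m)
P=[]
for a,b in((161,178),(257,277),(372,392),(472,488)):
    P.append(line(a,b,236,250 if a in(257,372) else 246,False,.006)[1])
P=np.array(P); print(P,"rib line angle",-np.arctan(np.polyfit(P[:,1],P[:,0],1)[0]))
```

```text
r [ 26.  26.  28.  54. 116. 174. 171. 165.  62.  31.  21. 113. 157. 196.]
 slot angle -0.030967829363269497 [-0.21925487 -0.07156539]
l [ 24.  24.  28.  77. 139. 174. 172. 159.  27.  26.  18. 143. 197. 206.]
 slot angle -0.03304229817098964 [-0.21762586  0.07374227]Traceback (most recent call last):
  File "<stdin>", line 22, in <module>
  File "<stdin>", line 16, in line
IndexError: too many indices for array: array is 1-dimensional, but 2 were indexed
```

Run:
```python
from h import *
from plant import *
import cv2
c=calibration("wrist"); K=c["camera_matrix"]; g=cv2.imread("pics/w4.png",0).astype(float)
B=Ro.from_euler('zy',[q[2],q[3]]); hinge=cov([[0,0,0]],q)[0]
def back(u,v,h):
    d=np.array([u,v])-K[:2,2]; r=np.linalg.norm(d); th=r/K[0,0]
    ray=c["R"].T@np.r_[np.sin(th)*d/r,np.cos(th)]; o=-c["R"].T@c["t"]
    return B.inv().apply(o+((hinge-o)@n+h)/(ray@n)*ray-hinge)[:2]
def pts(u0,u1,v0,v1,f,h):
    W=f(g[v0:v1,u0:u1]); v=np.arange(v0,v1)
    return np.array([back(u,v@w/w.sum(),h) for u,w in zip(range(u0,u1),W.T) if w.sum()>60])
for k,a,b in(("r",184,238),("l",412,466)):
    p=pts(a,b,249,260,lambda w:np.clip(w-45,0,None),.028); m=np.polyfit(p[:,1],p[:,0],1)
    print(k,"angle",-m[0],p.mean(0),"rms",np.std(p[:,0]-np.polyval(m,p[:,1])))
    print(g[249:261,a+4],g[249:261,b-4])
P=np.vstack([pts(a,b,v0,v1,lambda w:np.clip(w.max()-40-w,0,None),.006) for a,b,v0,v1 in((258,276,237,250),(373,391,237,250))])
print(P.mean(0),"rib line",-np.polyfit(P[:,1],P[:,0],1)[0])
```

```text
r angle -0.008817117468207002 [-0.22020637 -0.07275821] rms 2.237771597843895e-05
[ 28.  26.  23.  22.  61. 135. 171. 170. 143.  51.  27.  72.] [23. 27. 27. 29. 27. 30. 35. 44. 43. 32. 25. 27.]
l angle -0.010474411698291 [-0.21914233  0.07454297] rms 3.913179525104187e-05
[ 24.  27.  29.  31.  59. 125. 174. 171. 168.  80.  23.  23.] [ 27.  19.  27.  28.  78. 147. 175. 173. 138.  31.  27. 111.]
[-0.22006408  0.00077096] rib line -0.007711243183015665
```

Both slots lie within 0.003 rad of the rib line. Now down onto the pad.

Emit:
send_rows(rows=[{"x": -0.009,"y": 0.005,"z": 0.05,"wx": 0.001,"wy": -0.007,"wz": -0.003,"hand": -1},{"x": 0,"y": 0,"z": 0.12,"wx": 0,"wy": 0,"wz": 0,"hand": -1},{"x": 0,"y": 0,"z": 0.12,"wx": 0,"wy": 0,"wz": 0,"hand": -1},{"x": 0,"y": 0,"z": 0.12,"wx": 0,"wy": 0,"wz": 0,"hand": -1},{"x": 0,"y": 0,"z": 0.08,"wx": 0,"wy": 0,"wz": 0,"hand": -1},{"x": 0,"y": 0,"z": 0.05,"wx": 0,"wy": 0,"wz": 0,"hand": -1},{"x": 0,"y": 0,"z": 0.03,"wx": 0,"wy": 0,"wz": 0,"hand": -1},{"x": 0,"y": 0,"z": 0,"wx": 0,"wy": 0,"wz": 0,"hand": -1},{"x": 0,"y": 0,"z": 0,"wx": 0,"wy": 0,"wz": 0,"hand": -1},{"x": 0,"y": 0,"z": 0,"wx": 0,"wy": 0,"wz": 0,"hand": -1}])

```text
time: 13.63
tool_pos: [0.4892, -0.0227, 0.1816]
tool_rot: [0.003, 0.112, 0.994, -0.0]
contact_force: [-0.2, -0.6, 0.1]
gripper_width: 0.001
grasp_force: 0.0
```

Run:
```python
from h import *
p=PT['p'].copy(); p[2]=.158
delta(p,pose(q[2]+np.pi/2,np.array([0,0,1.])))
```

```text
t13.63 turn first [-0.     0.007  0.003] then shift (new axes) [ 0.012 -0.006  0.157] F [-0.2 -0.6  0.1] w0.00
```

Emit:
send_rows(rows=[{"x": 0.012,"y": -0.006,"z": 0.02,"wx": 0,"wy": 0.006,"wz": 0,"hand": -1},{"x": 0,"y": 0,"z": 0.02,"wx": 0,"wy": 0,"wz": 0,"hand": -1},{"x": 0,"y": 0,"z": 0.02,"wx": 0,"wy": 0,"wz": 0,"hand": -1},{"x": 0,"y": 0,"z": 0.02,"wx": 0,"wy": 0,"wz": 0,"hand": -1},{"x": 0,"y": 0,"z": 0.02,"wx": 0,"wy": 0,"wz": 0,"hand": -1},{"x": 0,"y": 0,"z": 0.02,"wx": 0,"wy": 0,"wz": 0,"hand": -1},{"x": 0,"y": 0,"z": 0.01,"wx": 0,"wy": 0,"wz": 0,"hand": -1},{"x": 0,"y": 0,"z": 0.01,"wx": 0,"wy": 0,"wz": 0,"hand": -1},{"x": 0,"y": 0,"z": 0,"wx": 0,"wy": 0,"wz": 0,"hand": -1},{"x": 0,"y": 0,"z": 0,"wx": 0,"wy": 0,"wz": 0,"hand": -1}])

```text
time: 14.47
tool_pos: [0.4864, -0.0231, 0.1597]
tool_rot: [-0.001, 0.112, 0.994, -0.0]
contact_force: [-4.1, 0.4, 6.0]
gripper_width: 0.001
grasp_force: 2.5
```

Run:
```python
from h import *
p=PT['p'].copy(); p[2]=.158
delta(p,pose(q[2]+np.pi/2,np.array([0,0,1.])))
```

```text
t14.47 turn first [-0.001 -0.003  0.003] then shift (new axes) [-0.005  0.001  0.011] F [-4.1  0.4  6. ] w0.00
```

Emit:
send_rows(rows=[{"x": 0,"y": 0,"z": 0.007,"wx": 0,"wy": 0,"wz": 0,"hand": -1},{"x": 0,"y": 0,"z": 0.007,"wx": 0,"wy": 0,"wz": 0,"hand": -1},{"x": 0,"y": 0,"z": 0.006,"wx": 0,"wy": 0,"wz": 0,"hand": -1},{"x": 0,"y": 0,"z": 0,"wx": 0,"wy": 0,"wz": 0,"hand": -1},{"x": 0,"y": 0,"z": 0,"wx": 0,"wy": 0,"wz": 0,"hand": -1},{"x": 0,"y": 0,"z": 0,"wx": 0,"wy": 0,"wz": 0,"hand": -1},{"x": 0,"y": 0,"z": 0,"wx": 0,"wy": 0,"wz": 0,"hand": -1},{"x": 0,"y": 0,"z": 0,"wx": 0,"wy": 0,"wz": 0,"hand": -1},{"x": 0,"y": 0,"z": 0,"wx": 0,"wy": 0,"wz": 0,"hand": -1},{"x": 0,"y": 0,"z": 0,"wx": 0,"wy": 0,"wz": 0,"hand": -1}])

```text
time: 15.3
tool_pos: [0.4866, -0.0232, 0.158]
tool_rot: [-0.001, 0.112, 0.994, -0.0]
contact_force: [-5.9, 0.7, 9.7]
gripper_width: 0.003
grasp_force: 5.1
```

Emit:
send_rows(rows=[{"x": 0,"y": 0,"z": 0.007,"wx": 0,"wy": 0,"wz": 0,"hand": -1},{"x": 0,"y": 0,"z": 0.007,"wx": 0,"wy": 0,"wz": 0,"hand": -1},{"x": 0,"y": 0,"z": 0,"wx": 0,"wy": 0,"wz": 0,"hand": -1},{"x": 0,"y": 0,"z": 0,"wx": 0,"wy": 0,"wz": 0,"hand": -1},{"x": 0,"y": 0,"z": 0,"wx": 0,"wy": 0,"wz": 0,"hand": -1},{"x": 0,"y": 0,"z": 0,"wx": 0,"wy": 0,"wz": 0,"hand": -1},{"x": 0,"y": 0,"z": 0,"wx": 0,"wy": 0,"wz": 0,"hand": -1},{"x": 0,"y": 0,"z": 0,"wx": 0,"wy": 0,"wz": 0,"hand": -1},{"x": 0,"y": 0,"z": 0,"wx": 0,"wy": 0,"wz": 0,"hand": -1},{"x": 0,"y": 0,"z": 0,"wx": 0,"wy": 0,"wz": 0,"hand": -1}])

```text
time: 16.13
tool_pos: [0.4866, -0.0231, 0.1579]
tool_rot: [-0.001, 0.112, 0.994, -0.0]
contact_force: [-11.8, 2.2, 20.0]
gripper_width: -0.004
grasp_force: 9.7
```

Run:
```python
from plant import *
import cv2
a=grab_frame("scene")[160:400,110:430]
cv2.imwrite("pics/s5.png",cv2.resize(a,(800,600),interpolation=cv2.INTER_CUBIC))
s=manip.state(); print(s["tool_pos"],s["contact_force"])
```

```text
[ 0.48662349 -0.02316438  0.15790172] [-11.50917832   2.46869975  19.77767278]
```

View pics/s5.png

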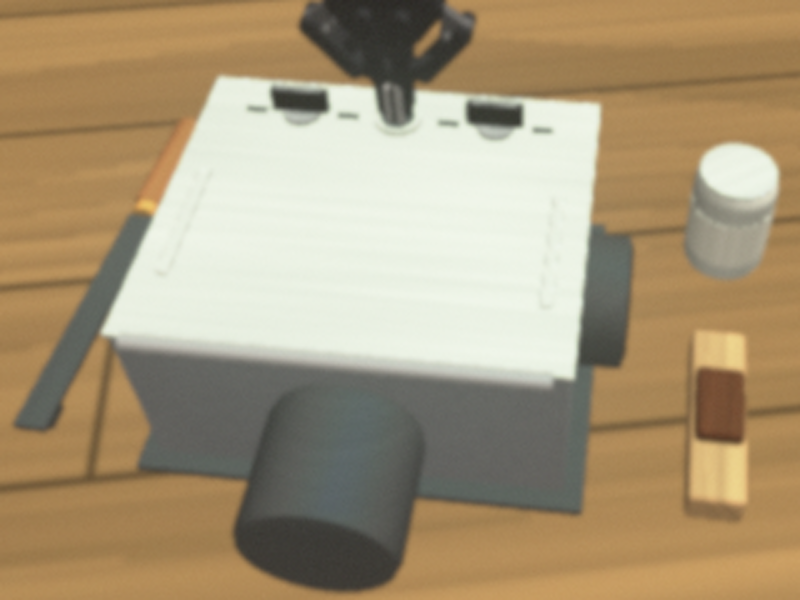

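The scene crop shows both wings in line with the ribs at (300,98) and (495,112), the fingers on the pad at (397,118), and the cover flush. The rasp, tin and block are where they were. Handing in.

```bash
python3 -c "
from plant import job_done; print(job_done())"
```

```text
the job is handed in; nothing more can be done
None
```

Job handed in: both fasteners were turned to within about 0.003 rad of the rib line while the cover was raised. The cover front is pressed to its hard stop (pad at 0.158 m) and held there with about 20 N, and the rasp, tin and block were left alone.

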